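Tighten the locknut while a heavy block holds the adjusting screw

TASK

The adjusting screw on the work table is set right but its locknut is loose, and turning the nut alone would drag the screw round with it. Push the heavy blue block up until its long face stands flat against the near side of the short spanner that sits on the screw, without turning the screw off its setting; then push the long spanner that sits on the locknut clockwise (seen from above) until the nut comes up tight against its stop. Leave the block standing against the short spanner and the screw at the setting it had, and do not disturb the contactor, the stop button or the tape roll.

Things in the scene. Friction and masses are not known exactly. Their poses are not given: they have to be found in the camera images.
- adjuster_foot: Grey round foot of the adjuster, bolted to the table: flange 72 mm in diameter and 9 mm high, with a boss up to 25 mm. Origin on the table, on the screw's upright axis; z up. The screw with its brass pad stands up to 67 mm. To its right and nearer the robot stands the fixed power pack, 0.39 m tall, centred about x 0.47, y -0.14, reaching to y -0.05.
- adjuster_screw (a joint): Angle (rad) of the adjusting screw in its foot; grows clockwise seen from above. It turns with a friction of 0.25 N m. The short spanner (164 mm, steel) turns with it as one piece: handle 8 mm wide, open forked outer end 24 mm wide, between 46 and 53 mm above the table, reaching 154 mm out from the axis, roughly to the robot's right (-y).
- screw_spanner_mid (a point): Point on the centre line of the short spanner's handle, 80 mm from the screw's axis, 50 mm above the table (half width of the handle 4 mm).
- screw_spanner_end (a point): Centre of the open forked outer end of the short spanner, 144 mm from the screw's axis, 50 mm above the table (half width 12 mm, so a flat face laid along the spanner touches this end first).
- locknut (a joint): Angle (rad) of the locknut relative to the screw: 0 loose, grows clockwise seen from above, 0.65 = tight, hard against its stop. Friction against the screw 0.5 N m, more than the screw's own, so a screw that is not held turns along with the nut. The long spanner (204 mm, steel) turns with the nut as one piece: handle 12 mm wide, 5 to 6 mm thick, between 26 and 35 mm above the table, reaching 191 mm out from the axis, at first roughly towards the robot and to its left.
- nut_spanner_handle (a point): Point on the centre line of the long spanner's handle, 125 mm from the screw's axis, 30 mm above the table (half width of the handle 6 mm). Push it sideways here.
- nut_spanner_end (a point): Centre of the ring end of the long spanner, 177 mm from the screw's axis, 30 mm above the table (half width 15 mm).
- steady_block: Loose heavy cast block, blue with bare steel bands: 64 (x) x 120 (y) x 58 (z) mm, about 1.9 kg; it takes roughly 8 to 18 N to slide it and it stays where it is left. Origin at the centre of its underside; its x axis points away from the robot, out of the long face that shall stand against the short spanner (32 mm from the origin). Push low on its near long face (-x), at one end to swing that end ahead.
- contactor: Bystander: black contactor with two copper studs, 58x50x70 mm, behind the adjuster. Origin at the centre of its underside.
- stop_button: Bystander: grey box with a red mushroom button, 60x60x62 mm, behind the adjuster. Origin at the centre of its underside.
- tape_roll: Bystander: roll of black tape lying flat, 64 mm in diameter, 19 mm high, near the robot. Origin at the centre of its underside.
There are look-alikes about, which are no part of the job. Of the things shaped like the steady_block, the blue one is meant.

How it is judged (in metres and radians):
On the way, in this order (a step that is already met when the one before it is completed fails the run):
1. nut not yet turned, the block's long face is up against the short spanner (both points within 20 mm of the face plane) and the spanner's end is within 10 mm of its start (x of screw_spanner_mid in the frame of steady_block between 0.032 and 0.052 m and x of screw_spanner_end in the frame of steady_block between 0.032 and 0.052 m and y of screw_spanner_end in the frame of steady_block between -0.06 and 0.06 m and distance of screw_spanner_end from where it was at the start of the episode below 0.01 m and value of joint locknut below 0.2 rad), for 0.2 s.
2. the locknut is tight (at least 0.58 of its 0.65 rad) (value of joint locknut above 0.58 rad), for 0.2 s.
At the end, for the whole second after the job is handed in: Locknut at 0.58 rad or more of its 0.65; end of the short spanner within 10 mm of its start; block upright and at rest with its long face along the short spanner: the spanner's middle and outer-end points less than 20 mm from the face plane, the outer end beside the face (value of joint locknut above 0.58 rad and distance of screw_spanner_end from where it was at the start of the episode below 0.01 m and x of screw_spanner_mid in the frame of steady_block between 0.032 and 0.052 m and x of screw_spanner_end in the frame of steady_block between 0.032 and 0.052 m and y of screw_spanner_end in the frame of steady_block between -0.06 and 0.06 m and angle between steady_block's own z axis and vertical below 0.05 rad and linear speed of steady_block below 0.01 m/s); the robot touches nothing.
It fails at once if the screw is turned well off its setting (end of its spanner more than 30 mm from its start) (distance of screw_spanner_end from where it was at the start of the episode above 0.03 m).
It fails at once if the block is tipped (angle between steady_block's own z axis and vertical above 0.3 rad).
It fails at once if a bystander is moved more than 20 mm (distance of any of contactor, stop_button, tape_roll from where it was at the start of the episode above 0.02 m).
It also fails if it takes over 70 s, if anything falls off the work surface, if the arm or the gripper's body presses on something with over 40 N, if the wrist force passes 120 N, or if a joint passes its speed limit or range.

ROBOT

A 6-joint arm with a two-finger parallel gripper is mounted at the origin on a cart in front of the work surface, level with it; the furniture and walls round the work are solid. World frame = base frame: x ahead of the robot, y to its left, z up, the work surface at z = 0. Lengths are in mm, angles in rad, forces in N, time in s.
With the tool pointing down it reaches from about 400 to 825 mm from the base axis. Payload 7 kg.
Tool frame: the origin (TCP) lies at the very end of the fingers, on their centre line; the grasp point (between the pads) lies 19 mm behind it; z points along the fingers, y is the direction in which the jaws open and shut (so a half turn about z gives the same grasp; the last joint's range is limited). The gripper opens to 88 mm and grips with 3 to 60 N. Pads are 19 mm wide; open, the fingers measure 130 mm over their backs; the gripper's body (78 mm by 193 mm) begins 47 mm behind the grasp point.
Start: joints at [-0.987, 0.359, 0.012, 0, -1.224, -0.288], TCP at [196.739, -645.669, 226.561] pointing down, gripper open.
Joint ranges: [-3.07, 3.07], [-1.43, 2.12], [-1.02, 1.25], [-3.03, 1.67], [-3.05, -0], [-3.03, 3.03]. Speed limits (rad/s): [2.39, 2.39, 3.01, 3.14, 3.14, 3.14].

INTERFACE

Orientations are given as a unit quaternion [x, y, z, w].
In Python, from plant import bot gives the robot as it stands. Calls block until the motion is done:
- bot.move_ptp(position, orientation): joint-space move of the TCP to a pose.
- bot.line_to(position, velocity=150, ori=None): straight line of the TCP; ori=None keeps the orientation; velocity is the mean speed in mm/s.
- bot.move_joints(angles): joint-space move.
- bot.move_gripper(opening, force=None): finger opening in mm; force is the grip in N (None keeps the last); returns when the fingers have stopped.
- bot.pause(seconds).
- bot.solve_ik(position, orientation): joint angles nearest the present ones, or None.
- bot.read_state(): the state.
- bot.camera(name): name is "scene" or "top" or "wrist"; returns the picture (480x640x3 uint8, red, green, blue); there is no depth.
- bot.get_calibration(name): a dict with "fx", "fy", "cx", "cy" (pixels), "view" (4x4, takes a point from world to camera coordinates); the wrist camera has in their place "T_tool_cam" (4x4, takes a point from camera to tool coordinates, whose origin is the TCP and whose axes are the flange's). Camera axes: x right, y up, looking along -z (the intrinsics and any distortion apply to the point x, -y, -z); pixel columns grow to the right and rows downward; lengths in mm; the calibration is good to about 2 mm. A picture is of the moment at which its call begins: read the wrist's pose just before it. get_calibration takes no time and is no camera call.
A pose or a line that the arm cannot do raises bot.Unreachable and nothing moves.
- bot.close_job(): hands the job in, once; it reports no verdict.
The state is a dict: "t": time; "joint_pos": joint angles; "qvel": joint speeds; "tau": joint torques, N m; "tcp_pos": TCP position; "eef_rot": TCP orientation; "contact_force": force on the tool from outside, world axes, zero at the start; "moment": the same for the moment, N m; "width": finger opening in mm.
Only numpy, scipy, OpenCV 4.12 (cv2) and the standard library are available. Lean on these libraries where they do the work, as an engineer would, in place of code of your own. Each camera call takes 0.05 s, during which the arm holds its last target.

## Working session

There is one attempt and no reset: what is moved stays moved. The work goes in short steps, each a Python script; the robot and the scene stay as the last script left them, time stands still between calls to the robot, and variables do not carry over. Pictures are saved under pics/ and viewed, and the job is handed in when it is done.

```bash
ls; mkdir -p pics
python3 - <<'E'
from plant import bot
import cv2
s=bot.read_state(); print(s)
for n in ("scene","top","wrist"):
    im=bot.camera(n); cv2.imwrite(f"pics/a_{n}.png",im[:,:,::-1]); print(n,bot.get_calibration(n))
E
```

```text
pics
{'t': 0.0, 'joint_pos': array([-9.86891513e-01,  3.59377573e-01,  1.10727435e-02, -3.51540233e-04,
       -1.22407825e+00, -2.88115383e-01]), 'qvel': array([-0.00026704,  0.00095849,  0.00041764, -0.00022732, -0.00148113,
        0.00172952]), 'tau': array([ 5.71624514e-04, -5.82714808e+01,  2.93048948e+01,  6.99693918e+00,
        6.80900455e-03, -1.78523433e-04]), 'tcp_pos': array([ 196.60835702, -645.23419413,  225.63448959]), 'eef_rot': array([-1.47296903e-01,  9.89091990e-01,  7.88946763e-04, -1.85262177e-04]), 'contact_force': array([ 0.02902752, -0.42043026, -0.08797223]), 'moment': array([ 0.00134493,  0.00619542, -0.02173396]), 'width': 87.68476373495429}
scene {'fx': 562.6194227023501, 'fy': 562.6194227023501, 'cx': 321.62248899590145, 'cy': 227.42438568739394, 'view': array([[-4.96477510e-01, -8.67709727e-01, -2.42881003e-02,
         4.08972613e+02],
       [ 4.64748761e-01, -2.89339179e-01,  8.36834171e-01,
        -2.44277184e+02],
       [-7.33156649e-01,  4.04181481e-01,  5.46917415e-01,
        -7.49826830e+02],
       [ 0.00000000e+00,  0.00000000e+00,  0.00000
[... 254 characters left out ...]
8e-01, -2.51749849e-02,  1.52379192e-01,
        -5.21842459e+02],
       [-1.52974759e-01, -2.37111427e-02,  9.87945598e-01,
        -8.87513204e+02],
       [ 0.00000000e+00,  0.00000000e+00,  0.00000000e+00,
         1.00000000e+00]])}
wrist {'fx': 367.360841853604, 'fy': 367.360841853604, 'cx': 319.6338484786364, 'cy': 243.13529075056795, 'T_tool_cam': array([[-4.22337171e-04,  9.67363972e-01,  2.53390543e-01,
         6.76994823e+01],
       [ 9.99999775e-01,  5.40458713e-04, -3.96554703e-04,
         1.89829431e-01],
       [-5.20559860e-04,  2.53390318e-01, -9.67363983e-01,
        -1.58846843e+02],
       [ 0.00000000e+00,  0.00000000e+00,  0.00000000e+00,
         1.00000000e+00]])}
```

View pics/a_scene.png

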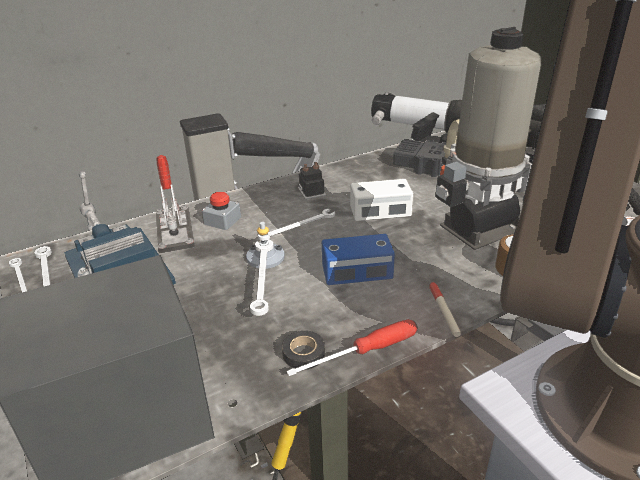

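View pics/a_top.png

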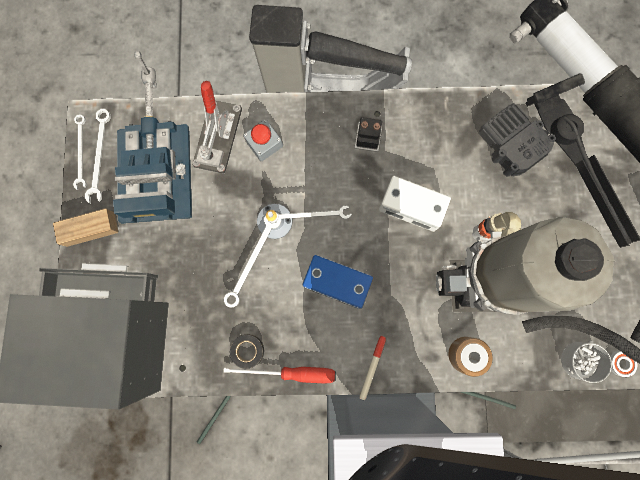

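View pics/a_wrist.png

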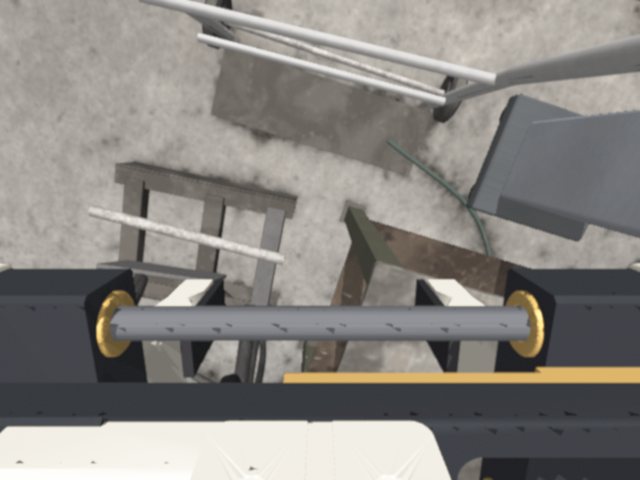

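Top view: blue block at (337,281), its look-alike the white block at (416,203). The block meant is the blue one. Foot and screw are at (271,216), short spanner end (345,212), long spanner ring (232,299), tape (246,350), stop button (262,137) and contactor (369,130). I'll confirm in crops and measure.

```bash
cat > h.py <<'E'
import numpy as np, cv2
from plant import bot
def ray(n,px):
    c=bot.get_calibration(n); V=c["view"]; R=V[:3,:3]; t=V[:3,3]
    d=np.array([(px[0]-c["cx"])/c["fx"],-(px[1]-c["cy"])/c["fy"],-1.0])
    return -R.T@t, R.T@d
def onz(n,px,z):
    o,d=ray(n,px); return o+d*(z-o[2])/d[2]
def proj(n,p):
    c=bot.get_calibration(n); V=c["view"]; q=V[:3,:3]@np.asarray(p,float)+V[:3,3]
    return np.array([c["cx"]+c["fx"]*q[0]/-q[2], c["cy"]+c["fy"]*(-q[1])/-q[2]])
def two(pa,pb,a="top",b="scene"):
    A=[];B=[]
    for n,p in((a,pa),(b,pb)):
        o,d=ray(n,p); d=d/np.linalg.norm(d); M=np.eye(3)-np.outer(d,d); A.append(M);B.append(M@o)
    A=np.vstack(A);B=np.hstack(B); x,r,_,_=np.linalg.lstsq(A,B,rcond=None); return x,np.sqrt(r)
def blue(im):
    h=cv2.cvtColor(im,cv2.COLOR_RGB2HSV)
    m=cv2.inRange(h,(105,140,50),(130,255,255))
    return cv2.morphologyEx(m,cv2.MORPH_CLOSE,np.ones((7,7)))
E
python3 - <<'E'
import cv2,numpy as np
from h import *
t=cv2.imread("pics/a_top.png"); s=cv2.imread("pics/a_scene.png")
cv2.imwrite("pics/b_top.png",cv2.resize(t[190:350,210:410],None,fx=4,fy=4,interpolation=cv2.INTER_CUBIC)[:600])
cv2.imwrite("pics/b_scene.png",cv2.resize(s[190:340,220:420],None,fx=4,fy=4,interpolation=cv2.INTER_CUBIC))
m=blue(t[:,:,::-1].copy())
cs=sorted(cv2.findContours(m,0,1)[0],key=cv2.contourArea)[::-1][:2]
for c in cs:
    print(cv2.contourArea(c),cv2.minAreaRect(c)); 
    b=cv2.boxPoints(cv2.minAreaRect(c)); print([onz("top",p,58)[:2].round(1) for p in b])
for k,p,z in (("ringlong",(232,299),30),("screw",(271,216),67),("shortend",(345,212),50),("tape",(246,350),19)):
    print(k,onz("top",p,z).round(1))
E
```

```text
1987.5 ((337.2140197753906, 280.9968566894531), (63.184349060058594, 33.26119613647461), 20.95577621459961)
[array([435.8, 210.1]), array([493.8, 186.6]), array([448.6,  77.2]), array([391.6, 101.4])]
ringlong [414.  346.8  30. ]
screw [567.5 265.8  67. ]
shortend [575.  124.8  50. ]
tape [316.6 321.4  19. ]
```

View pics/b_top.png

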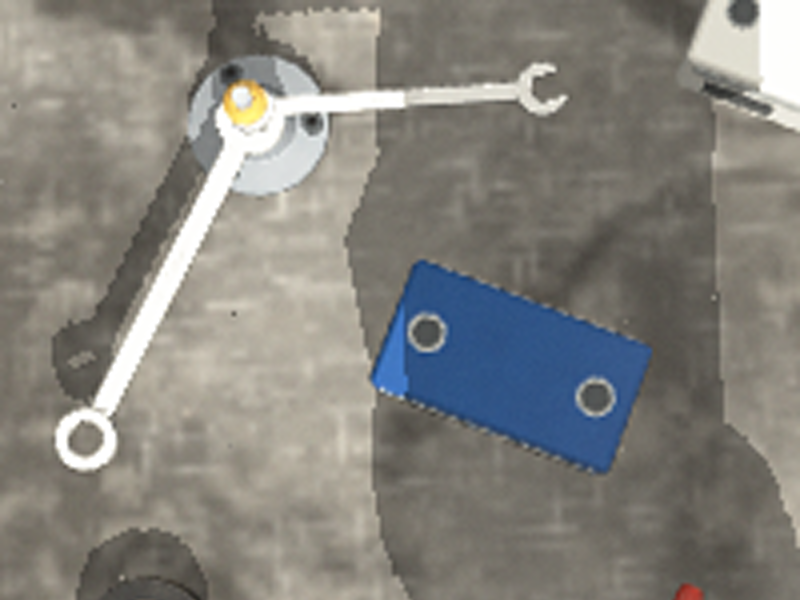

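View pics/b_scene.png

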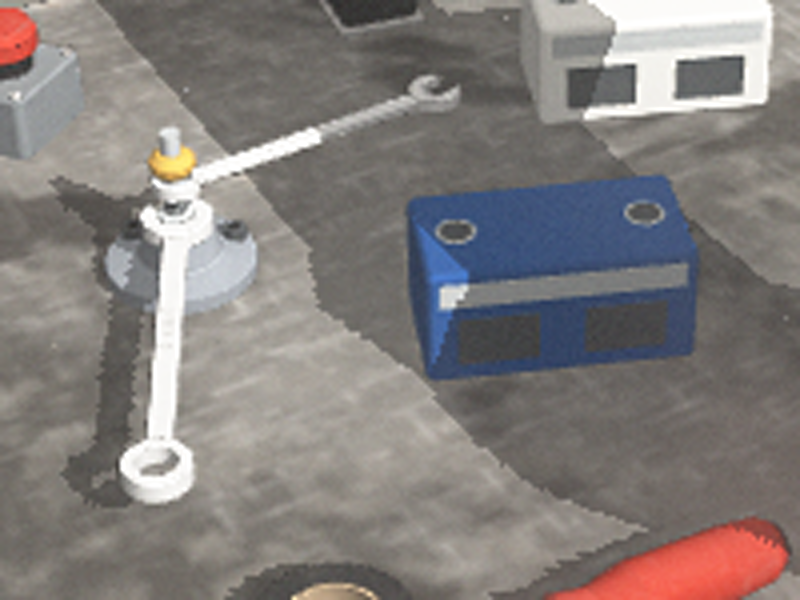

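Run:
```python
from h import *
c=lambda x,y:(210+x/4,190+y/4); s=lambda x,y:(220+x/4,190+y/4)
print("fork",two(c(541,90),s(434,93)), onz("top",c(541,90),50).round(1), onz("scene",s(434,93),50).round(1))
print("pad",two(c(245,102),s(172,160)))
print("rod top", onz("top",c(241,94),67).round(1),onz("scene",s(169,132),67).round(1))
print("ring",two(c(86,440),s(157,468)),onz("top",c(86,440),31).round(1))
print("handle short",onz("top",c(405,98),50).round(1))
print("foot",onz("top",c(258,125),9).round(1))
# IK checks
def q(p): return [-np.sin(p/2),np.cos(p/2),0,0]
for p,y in (((150,-520,520),-.4),((500,200,520),-.4),((460,190,520),-.4),((385,167,300),-.4),((385,167,20),-.4),((490,150,20),.05)):
    print(p,bot.solve_ik(list(p),q(y)))
```

```text
fork (array([574.6838165 , 124.92186606,  48.81066862]), array([0.99379708])) [574.  124.4  50. ] [573.5 126.4  50. ]
pad (array([569.75735953, 266.32042496,  61.87718087]), array([0.59819349]))
rod top [572.4 267.2  67. ] [584.9 260.8  67. ]
ring (array([412.41247799, 347.92278035,  31.94625417]), array([0.94720342])) [412.1 347.5  31. ]
handle short [571.9 190.   50. ]
foot [568.5 265.8   9. ]
(150, -520, 520) [-0.92769045  0.08886823  0.30631333  0.         -1.78824143 -1.04310588]
(500, 200, 520) [ 0.74466547  0.08398073  0.30086522  0.         -1.78768081 -2.7154618 ]
(460, 190, 520) [ 0.7873161   0.01006984  0.22234092  0.         -1.78306741 -2.75811243]
(385, 167, 300) [ 0.88393365 -0.12525987 -0.3818309   0.         -1.31422529 -2.85472997]
(385, 167, 20) [ 8.83933647e-01  2.04717772e-01 -7.94048522e-01 -4.44089210e-16
 -5.72030032e-01 -2.85472997e+00]
(490, 150, 20) [ 6.80688725e-01  3.30953603e-01 -5.92153968e-01 -4.44089210e-16
 -6.47688756e-01 -2.20148505e+00]
```

```bash
cat >> h.py <<'E'
def q(p): return [float(np.cos(p/2)),float(np.sin(p/2)),0.,0.]
def cf(): return bot.read_state()["contact_force"].round(1)
E
python3 - <<'E'
from h import *
def q0(p): return [-np.sin(p/2),np.cos(p/2),0,0]
yb=-0.39
j=bot.solve_ik([150,-520,520],q0(-.4)); j=list(j); j[5]=-0.288
bot.move_joints(j); print(bot.read_state()["t"],bot.read_state()["tcp_pos"])
j[0]=0.80; bot.move_joints(j); 
bot.move_gripper(50)
j2=bot.solve_ik([388,166,300],q(yb)); print(j2)
bot.move_joints(j2); s=bot.read_state(); print(s["t"],s["tcp_pos"],s["contact_force"])
for n in ("top","wrist"): cv2.imwrite(f"pics/c_{n}.png",bot.camera(n)[:,:,::-1])
E
```

```text
1.375 [ 150.37082103 -520.11695915  518.14998666]
[ 0.87606006 -0.12067091 -0.37799714  0.         -1.31347009  0.30473627]
6.075 [389.01708673 166.76168337 301.37649654] [-0.07456201  0.55779787  1.27914511]
```

View pics/c_wrist.png

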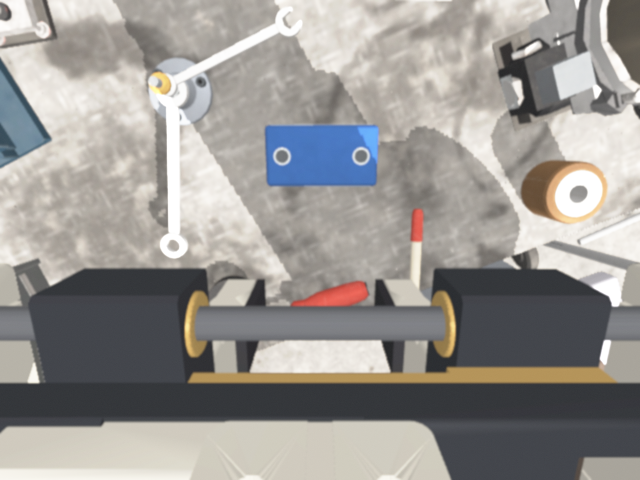

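View pics/c_top.png

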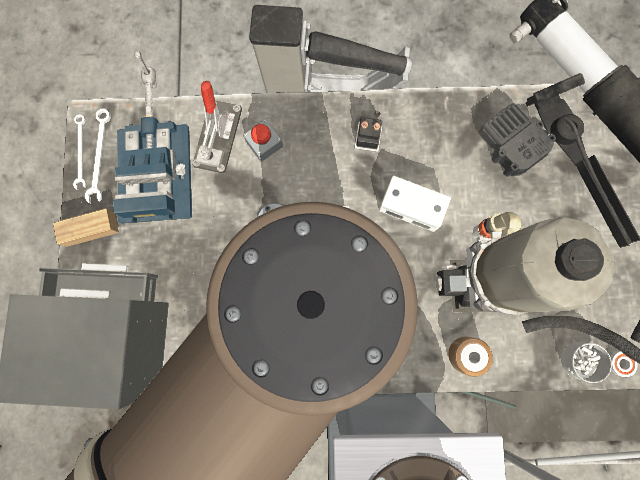

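```bash
cat >> h.py <<'E'
from scipy.spatial.transform import Rotation as Ro
def wonz(px,z,st):
    c=bot.get_calibration("wrist"); T=c["T_tool_cam"]
    R=Ro.from_quat(st["eef_rot"]).as_matrix()
    d=R@T[:3,:3]@np.array([(px[0]-c["cx"])/c["fx"],-(px[1]-c["cy"])/c["fy"],-1.0])
    o=st["tcp_pos"]+R@T[:3,3]
    return (o+d*(z-o[2])/d[2]).round(1)
E
python3 - <<'E'
from h import *
st=bot.read_state()
im=cv2.imread("pics/c_wrist.png")[:,:,::-1].copy(); m=blue(im); m[:, :200]=0
c=max(cv2.findContours(m,0,1)[0],key=cv2.contourArea)
b=cv2.boxPoints(cv2.minAreaRect(c)); print(b.round(),[wonz(p,58,st)[:2] for p in b])
print("ring",wonz((174,245),31,st),"fork",wonz((288,22),50,st),"screwdriver",onz("top",(308,375),15).round())
bot.line_to([388,166,20],velocity=150,ori=q(-.39))
s=bot.read_state(); print(s["t"],s["tcp_pos"],s["contact_force"],s["width"])
E
```

```text
[[266. 126.]
 [376. 126.]
 [376. 184.]
 [266. 184.]] [array([493.5, 185.6]), array([449.6,  79.4]), array([393.2, 100.1]), array([438.8, 210.5])]
ring [413.7 348.5  31. ] fork [576.1 125.   50. ] screwdriver [268. 203.  15.]
8.1917 [388.30996008 166.33925658  20.48619087] [-0.15197356 -0.1547759   0.97669199] 49.89496693150385
```

Run:
```python
from h import *
u=np.array([np.cos(.39),-np.sin(.39),0]); p0=np.array([388,166,20.])
f0=bot.read_state()["contact_force"]
for d in (14,17,19,21,23,25):
    bot.line_to(list(p0+u*d),velocity=40); s=bot.read_state(); f=s["contact_force"]-f0
    print(d,s["t"],s["tcp_pos"].round(1),f.round(1),s["moment"].round(2))
    if np.linalg.norm(f[:2])>6: break
```

```text
14 8.6917 [401.1 160.4  19.9] [-0.  -0.2 -1.1] [ 0.02  0.19 -0.  ]
17 8.9417 [403.6 159.4  19.9] [-0.3 -0.5 -1.5] [-0.09  0.43  0.02]
19 9.1917 [404.8 158.7  19.9] [-6.5  2.4  2.8] [ 0.82  2.2  -0.01]
```

Run:
```python
from h import *
a=np.array([404.8,158.7,20]); b=np.array([481.,140.6,20])
for k in (.33,.66,1.):
    bot.line_to(list(a+(b-a)*k),velocity=35,ori=q(-.39+(.428)*k)); s=bot.read_state()
    print(s["t"],s["tcp_pos"].round(1),s["contact_force"].round(1),s["moment"].round(2))
    st=s
for n in ("top","wrist","scene"): cv2.imwrite(f"pics/d_{n}.png",bot.camera(n)[:,:,::-1])
```

```text
10.0583 [426.8 150.4  19.2] [-11.4  -2.    5.3] [-0.71  3.88 -0.1 ]
10.95 [451.5 144.2  19.1] [-12.2  -2.3   8.3] [-0.92  4.1  -0.05]
11.8583 [477.2 138.2  19.1] [-11.   -2.2   7.4] [-0.93  4.06 -0.01]
```

View pics/d_wrist.png

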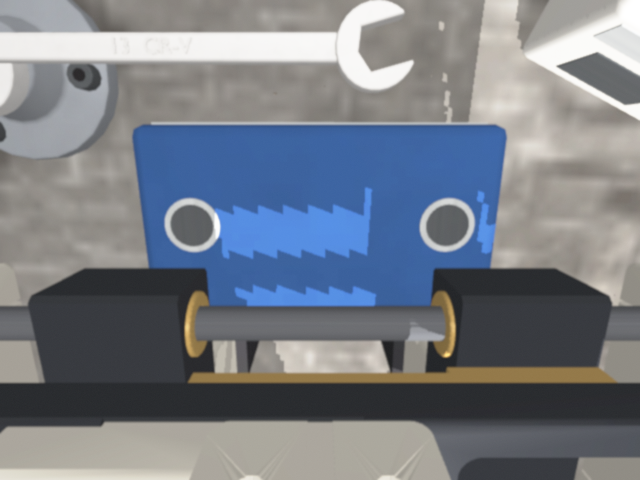

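View pics/d_scene.png

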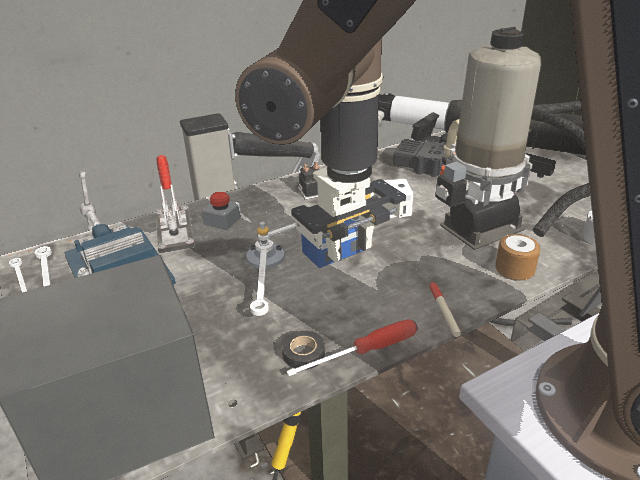

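The wrist view shows the block square to the spanner: far top edge at row 126, columns 135–505, with the fork's near edge at (375,90) and the handle at row 46. I'll measure the gap.

Run:
```python
from h import *
st=bot.read_state(); print(st["tcp_pos"].round(1))
for k,p,z in (("faceL",(150,125),57),("faceR",(490,125),57),("forkC",(375,45),50),("forknear",(375,90),50),("handleC",(180,46),50),("handle far left",(60,46),50),("cornerL",(135,128),57),("cornerR",(505,128),57)):
    print(k,wonz(p,z,st))
```

```text
[477.2 138.2  19.1]
faceL [550.  194.2  57. ]
faceR [553.9  88.   57. ]
forkC [576.9 124.8  50. ]
forknear [563.8 123.8  50. ]
handleC [574.3 186.   50. ]
handle far left [572.9 223.5  50. ]
cornerL [549. 199.  57.]
cornerR [553.2  83.2  57. ]
```

Run:
```python
from h import *
bot.line_to([489.5,141,20],velocity=20,ori=q(.038)); st=bot.read_state(); print(st["t"],st["tcp_pos"].round(1),st["contact_force"].round(1))
cv2.imwrite(f"pics/e_wrist.png",bot.camera("wrist")[:,:,::-1])
im=cv2.imread("pics/e_wrist.png")
cv2.imwrite("pics/e_crop.png",cv2.resize(im[0:170,110:520],(800,332)))
```

```text
12.5833 [485.8 138.8  19.1] [-11.5  -1.1   6.9]
```

View pics/e_crop.png

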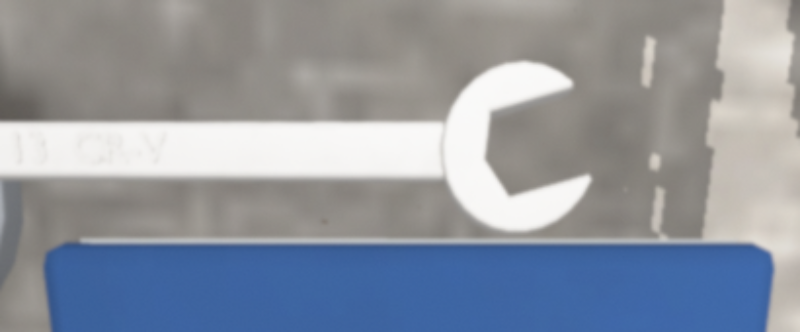

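Gap about 2 mm (fork's near edge at crop row 231, block edge at row 240). I'll close it.

Run:
```python
from h import *
bot.line_to([491.7,141,20],velocity=15,ori=q(.038)); st=bot.read_state(); print(st["t"],st["tcp_pos"].round(1),st["contact_force"].round(1))
cv2.imwrite(f"pics/f_wrist.png",bot.camera("wrist")[:,:,::-1])
im=cv2.imread("pics/f_wrist.png")
cv2.imwrite("pics/f_crop.png",cv2.resize(im[0:170,110:520],(800,332)))
```

```text
12.9333 [487.9 138.8  19.1] [-11.9  -1.6   7. ]
```

View pics/f_crop.png

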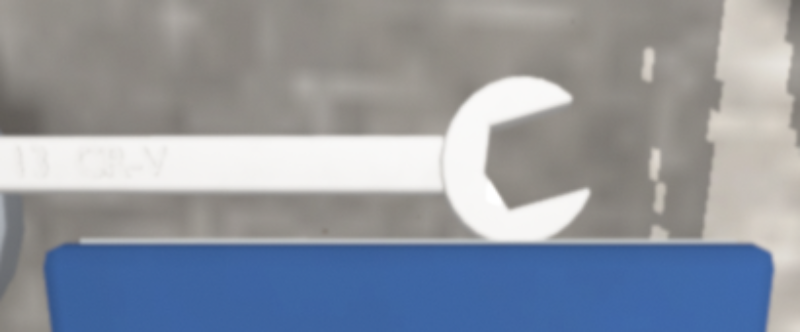

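Run:
```python
from h import *
bot.line_to([462,138,20],velocity=80); bot.line_to([462,138,260],velocity=200)
print(bot.read_state()["t"])
# toolbox: corners seen in both (a_ images)
print("box near-right base? top(123,408) z0",onz("top",(123,408),0).round())
print("box right top far corner",two((167,303),(190,344)))
print("scene bottom corner (213,437) z0",onz("scene",(213,437),0).round(), "scene(190,345) base edge")
print("vise base right z5",onz("top",(190,218),5).round(),onz("top",(180,217),60).round(), onz("top",(190,155),5).round())
print("wrist-handle ends: stop", onz("top",(262,135),50).round())
for n in ("top","scene","wrist"): cv2.imwrite(f"pics/g_{n}.png",bot.camera(n)[:,:,::-1])
s=cv2.imread("pics/a_scene.png"); cv2.imwrite("pics/g_crop.png",cv2.resize(s[170:480,0:320],(800,775))[:600])
```

```text
14.8583
box near-right base? top(123,408) z0 [210. 564.   0.]
box right top far corner (array([407.2114903 , 471.6718212 ,  20.20496494]), array([6.88805547]))
scene bottom corner (213,437) z0 [246. 493.   0.] scene(190,345) base edge
vise base right z5 [581. 439.   5.] [572. 442.  60.] [714. 441.   5.]
wrist-handle ends: stop [735. 285.  50.]
```

View pics/g_crop.png

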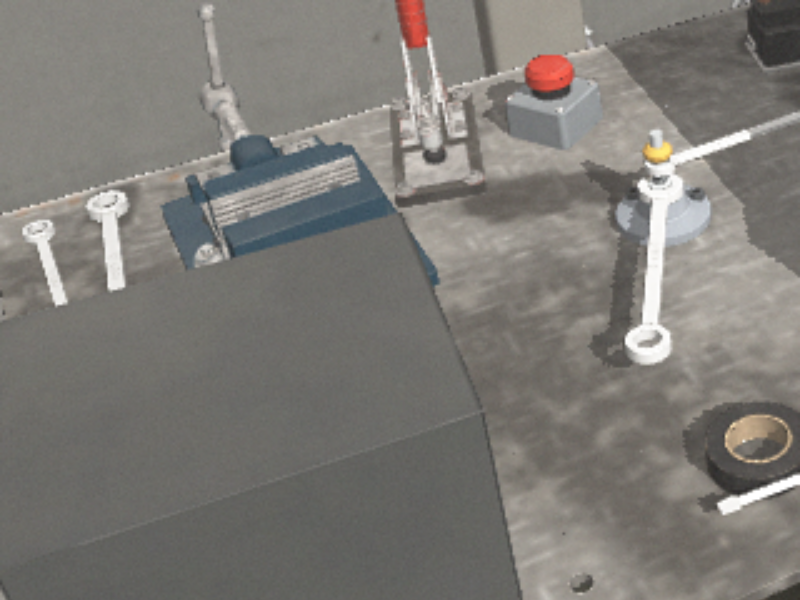

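View pics/g_wrist.png

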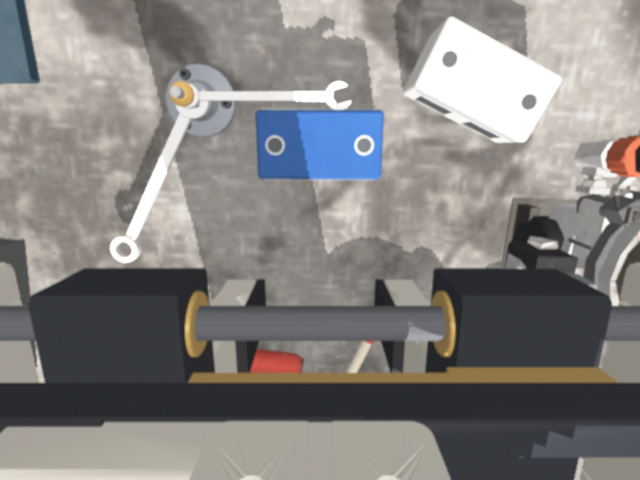

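View pics/g_scene.png

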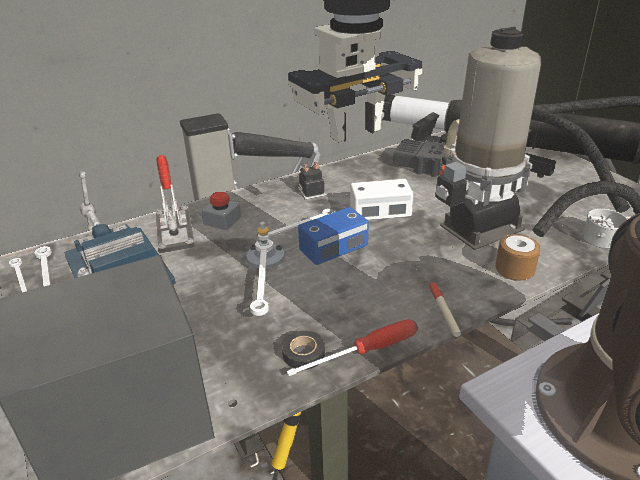

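The block stands along the short spanner: block top edge at row 111, fork at (337,95). The screw looks unmoved. I'll check the numbers, then approach the long spanner with closed fingers. The jaws are angled so the gripper body clears the vise and the toolbox.

```bash
cat >> h.py <<'E'
AX=np.array([569.,266.])
def pose(th,rad,back):
    r=np.array([np.cos(th),np.sin(th)]); p=np.array([np.sin(th),-np.cos(th)])
    return AX+rad*r-back*p, q(th-np.deg2rad(205))
TH0=np.arctan2(348-266,413-569)
E
python3 - <<'E'
from h import *
st=bot.read_state()
for k,p,z in (("forkC",(337,96),50),("handle",(270,96),50),("faceL",(265,110),58),("faceR",(376,110),58),("ring",(124,249),31),("pad",(182,94),62)): print(k,wonz(p,z,st))
print(np.rad2deg(TH0))
bot.move_gripper(0)
P,Q=pose(TH0,125,29+22)
bot.line_to([P[0],P[1],260],velocity=150,ori=Q)
bot.line_to([P[0],P[1],20],velocity=150)
s=bot.read_state(); print(s["t"],s["tcp_pos"].round(1),s["width"],s["contact_force"].round(1),s["joint_pos"].round(2))
cv2.imwrite("pics/i_wrist.png",bot.camera("wrist")[:,:,::-1])
cv2.imwrite("pics/i_top.png",bot.camera("top")[:,:,::-1])
E
```

```text
forkC [576.1 126.   50. ]
handle [573.8 188.8  50. ]
faceL [560.5 192.3  58. ]
faceR [564.4  89.7  58. ]
ring [413.5 350.2  31. ]
pad [571.  266.7  62. ]
152.27174257768087
18.85 [435.  279.4  20.7] 0.17539522256166376 [-0.3 -0.4  0. ] [ 0.95  0.34 -0.58  0.   -0.65 -0.3 ]
```

View pics/i_wrist.png

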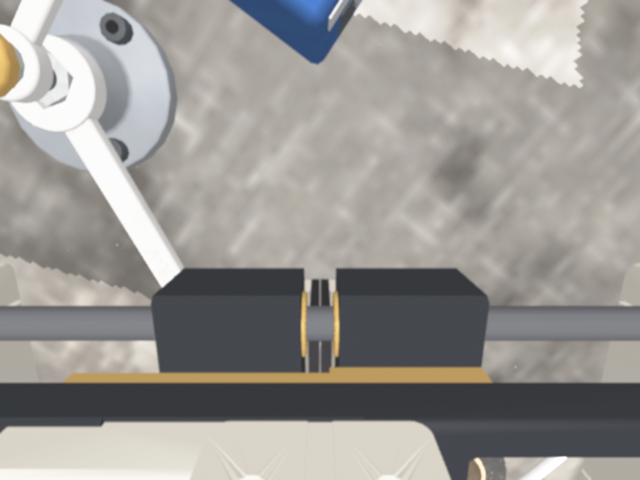

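Run:
```python
from h import *
f0=bot.read_state()["contact_force"]
p=np.array([np.sin(TH0),-np.cos(TH0)])
for b in (44,40,37,34,32,30,28,26,24,22,20,18):
    P,Q=pose(TH0,125,b); bot.line_to([P[0],P[1],20],velocity=30,ori=Q)
    bot.pause(0.1); s=bot.read_state(); f=(s["contact_force"]-f0)[:2]
    print(b,s["t"],s["tcp_pos"].round(1),round(-f@p,1))
    if -f@p>1.5: break
```

```text
44 19.4333 [437.8 285.2  19.9] -0.2
40 19.8167 [439.7 288.7  20. ] -0.3
37 20.1667 [441.1 291.4  20. ] -0.1
34 20.5167 [442.5 294.   20. ] 0.2
32 20.8667 [443.4 295.8  20. ] -0.2
30 21.2167 [444.4 297.6  20. ] -0.2
28 21.5667 [445.3 299.4  20. ] -0.4
26 21.9167 [446.2 301.1  20. ] -0.7
24 22.2667 [447.1 302.9  19.9] -0.2
22 22.6167 [447.7 304.   19.8] 3.0
```

Run:
```python
from h import *
for ph in np.arange(.06,.51,.06):
    th=TH0-ph; p=np.array([np.sin(th),-np.cos(th)])
    P,Q=pose(th,125,22.5); bot.line_to([P[0],P[1],20],velocity=35,ori=Q)
    s=bot.read_state(); f=s["contact_force"][:2]
    print(round(ph,2),s["t"],s["tcp_pos"].round(1),round(-f@p,1),s["contact_force"].round(1))
for n in ("wrist","scene"): cv2.imwrite(f"pics/j_{n}.png",bot.camera(n)[:,:,::-1])
```

```text
0.06 22.9667 [450.4 311.6  19.9] 1.5 [-1.  -1.1  0.1]
0.12 23.3333 [453.3 318.6  20. ] 3.2 [-3.1 -1.7  0.1]
0.18 23.7 [456.7 325.5  20. ] 2.6 [-3.4 -0.6  0.6]
0.24 24.0667 [460.5 332.1  20. ] 2.1 [-2.3 -0.7 -0.9]
0.3 24.4333 [464.8 338.5  20. ] 1.9 [-2.7 -0.1 -1.1]
0.36 24.8 [469.3 344.6  20. ] 1.9 [-2.5 -0.   0.1]
0.42 25.1667 [474.1 350.4  20. ] 1.8 [-2.4  0.1 -0.1]
0.48 25.5333 [479.4 355.9  20. ] 1.6 [-2.3  0.4 -0.5]
```

View pics/j_wrist.png

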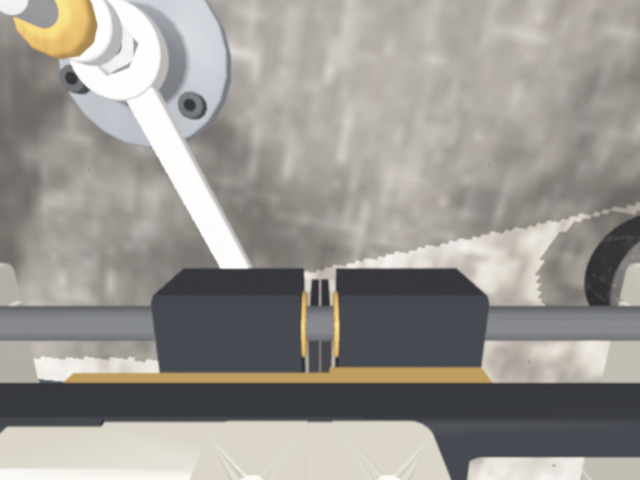

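View pics/j_scene.png

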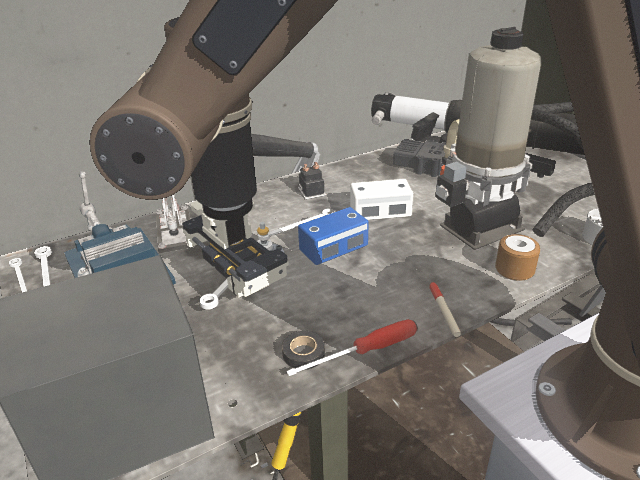

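Run:
```python
import cv2,numpy as np
a=cv2.imread("pics/g_scene.png");b=cv2.imread("pics/j_scene.png")
f=lambda i:cv2.resize(i[190:270,250:400],(790,420))[:295]
cv2.imwrite("pics/k.png",np.vstack([f(a),f(b)]))
```

```text
(no output)
```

View pics/k.png

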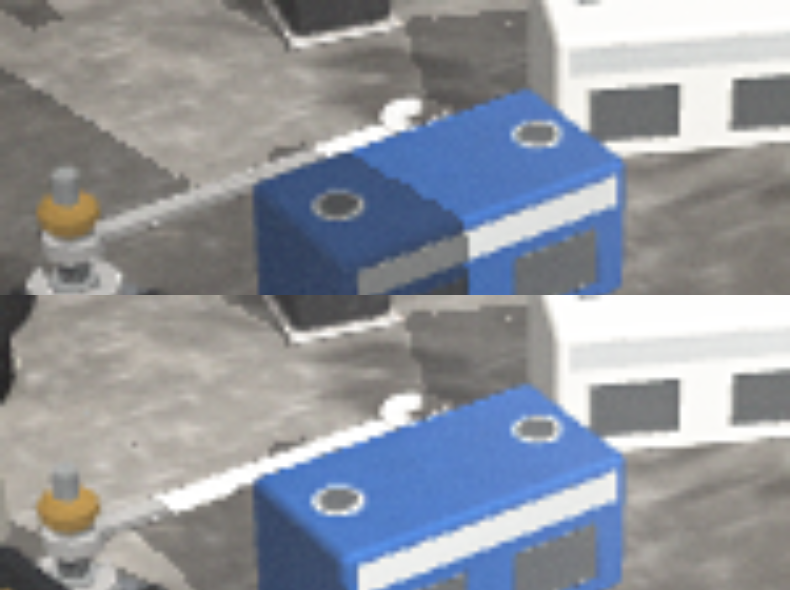

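Before and after the nut turn, the short spanner and block are in the same place (fork at crop (403,110) and (403,405-295=110)). I'll carry on to the stop in small steps, watching the force.

Run:
```python
from h import *
for ph in [.52,.55,.58,.6,.615,.63,.64,.65,.66,.67,.68]:
    th=TH0-ph; p=np.array([np.sin(th),-np.cos(th)])
    P,Q=pose(th,125,22.5); bot.line_to([P[0],P[1],20],velocity=25,ori=Q)
    bot.pause(0.05); s=bot.read_state(); f=s["contact_force"][:2]; F=-f@p
    print(round(ph,3),s["t"],s["tcp_pos"].round(1),round(F,1),s["contact_force"].round(1))
    if F>6: break
for n in ("wrist","scene"): cv2.imwrite(f"pics/l_{n}.png",bot.camera(n)[:,:,::-1])
a=cv2.imread("pics/g_scene.png");b=cv2.imread("pics/l_scene.png")
f=lambda i:cv2.resize(i[190:270,250:400],(790,420))[:295]
cv2.imwrite("pics/l.png",np.vstack([f(a),f(b)]))
```

```text
0.52 26.0333 [482.9 359.4  20. ] 2.5 [-2.9 -0.2 -0.2]
0.55 26.3833 [485.8 362.   20. ] 2.7 [-3.7  0.9  0.4]
0.58 26.7333 [487.1 363.4  19.7] 9.4 [-10.6  -0.4   3.8]
```

View pics/l.png

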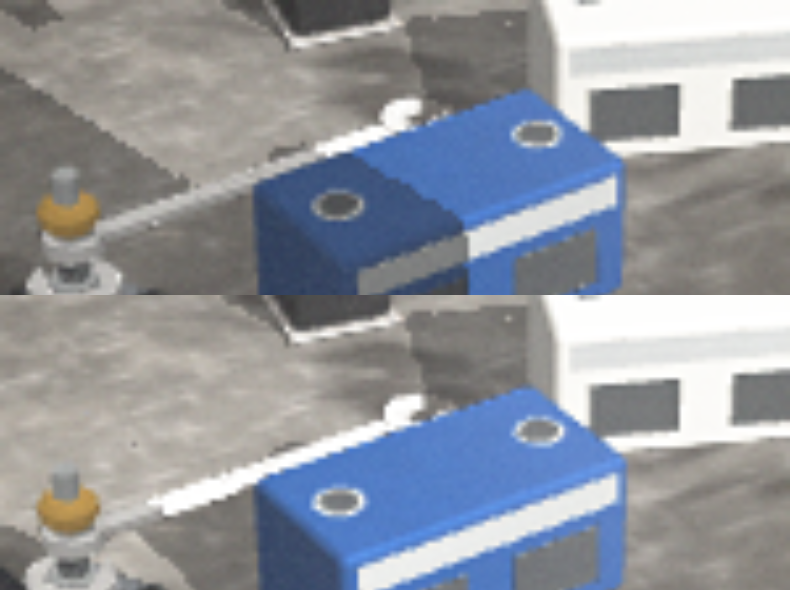

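Force rose to 9.4 N at about 0.57 rad by my geometry. I'll back off and measure the spanner angle by camera before deciding whether that was the stop.

Run:
```python
from h import *
P,Q=pose(TH0-.57,125,60); bot.line_to([P[0],P[1],20],velocity=80,ori=Q)
bot.line_to([P[0],P[1],280],velocity=200)
bot.line_to([430,200,280],velocity=200,ori=q(0.3))
s=bot.read_state(); print(s["t"],s["tcp_pos"])
for n in ("wrist","scene","top"): cv2.imwrite(f"pics/m_{n}.png",bot.camera(n)[:,:,::-1])
```

```text
30.8583 [430.0178387  200.11560338 279.89413628]
```

View pics/m_wrist.png

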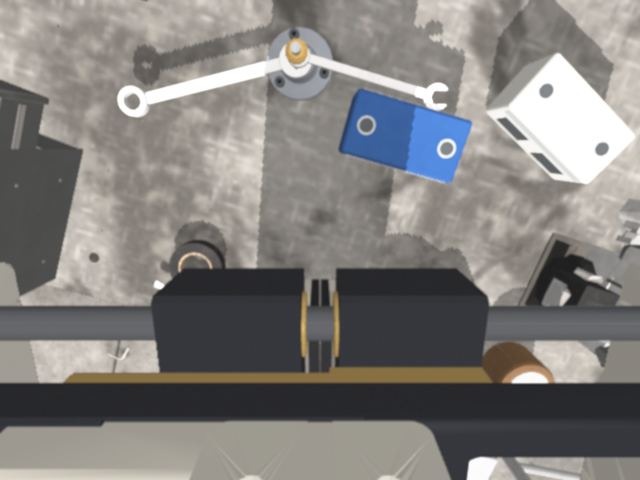

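View pics/m_scene.png

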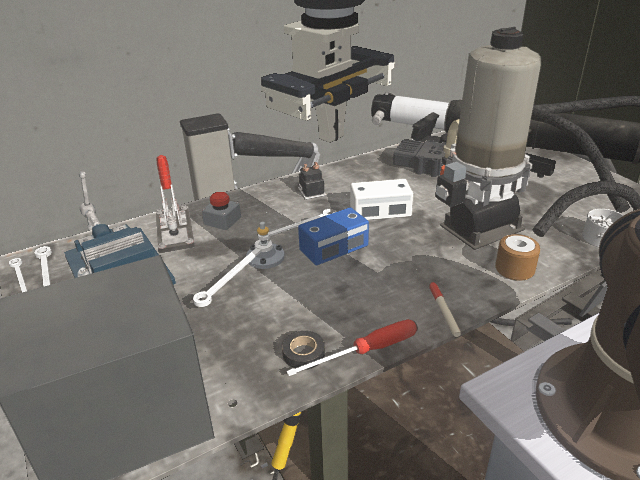

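Run:
```python
from h import *
st=bot.read_state()
for k,p,z in (("ring",(133,101),31),("fork",(435,96),50),("handleS",(370,76),50),("faceL",(362,91),58),("faceR",(470,121),58),("pad",(296,50),62)): print(k,wonz(p,z,st))
print("ring scene",onz("scene",(202,299),31).round(1), "start scene ring",onz("scene",(220+157/4,190+468/4),31).round(1))
r=wonz((133,101),31,st)[:2]
for a in (AX,np.array([571,267.])):
    d=r-a; print(np.linalg.norm(d),np.arctan2(d[1],d[0]),TH0-np.arctan2(d[1],d[0]))
d=onz("scene",(202,299),31)[:2]-AX; print(np.linalg.norm(d),TH0-np.arctan2(d[1],d[0]))
im=cv2.imread("pics/m_wrist.png"); cv2.imwrite("pics/m_crop.png",cv2.resize(im[20:200,100:500],(800,360),interpolation=cv2.INTER_CUBIC))
```

```text
ring [482.  420.1  31. ]
fork [575.4 125.9  50. ]
handleS [573.7 193.4  50. ]
faceL [557.1 196.9  58. ]
faceR [562.4  86.3  58. ]
pad [572.1 267.4  62. ]
ring scene [480.6 419.8  31. ] start scene ring [413.9 348.1  31. ]
176.9627361904195 2.084755692852778 0.5728875728769904
177.08927127299387 2.0973668335862685 0.5602764321435001
177.43976350746695 0.5650422240391793
```

View pics/m_crop.png

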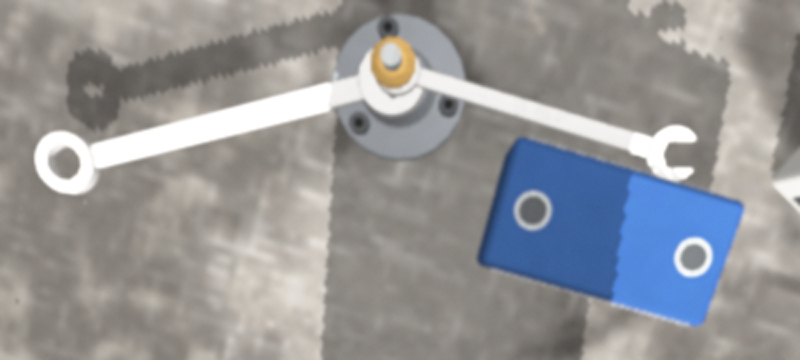

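View pics/m_top.png

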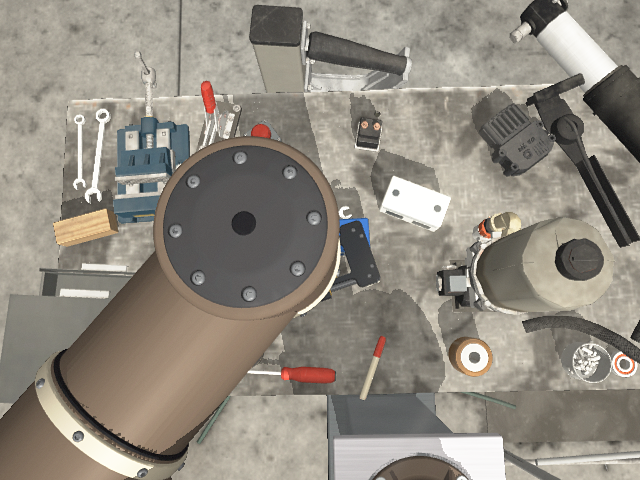

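By both cameras the ring has turned 0.565–0.573 rad (r = 177, as it should be), which is just short of or about at the threshold. The fork is at x 575.4, where it was. It's unclear whether that was the stop, so I'll press again gently in fine steps and watch force against travel.

Run:
```python
from h import *
P,Q=pose(TH0-.55,125,45); bot.line_to([P[0],P[1],280],velocity=200,ori=Q)
bot.line_to([P[0],P[1],20],velocity=200)
f0=bot.read_state()["contact_force"]
k=0
for ph,b in [(.55,30),(.55,24),(.56,22.5),(.57,22.5),(.575,22.5),(.58,22.5),(.585,22.5),(.59,22.5),(.595,22.5),(.60,22.5)]:
    th=TH0-ph; p=np.array([np.sin(th),-np.cos(th)])
    P,Q=pose(th,125,b); bot.line_to([P[0],P[1],20],velocity=20,ori=Q)
    bot.pause(0.1); s=bot.read_state(); f=(s["contact_force"]-f0); F=-f[:2]@p
    rel=s["tcp_pos"][:2]-AX; R=np.linalg.norm(rel); phi=TH0-(np.arctan2(rel[1],rel[0])-np.arcsin(22.5/R))
    print(ph,b,round(s["t"],2),s["tcp_pos"].round(1),"phi",phi.round(3),round(F,1),f.round(1))
    cv2.imwrite(f"pics/n{k}.png",bot.camera("scene")[:,:,::-1]); k+=1
    if F>9.5: break
```

```text
0.55 30 35.38 [479.2 358.   20. ] phi 0.489 -0.0 [ 0.3 -0.4 -0.6]
0.55 24 35.98 [484.4 361.1  19.9] phi 0.537 0.6 [-0.6 -0.2  0.2]
0.56 22.5 36.42 [486.5 362.5  19.9] phi 0.558 1.8 [-1.6 -0.9  0.5]
0.57 22.5 36.82 [486.8 362.8  19.7] phi 0.561 3.9 [-3.7 -1.4  1.6]
0.575 22.5 37.22 [486.9 363.   19.7] phi 0.562 6.1 [-6.2 -1.4  3.2]
0.58 22.5 37.62 [487.  363.1  19.6] phi 0.564 7.5 [-7.4 -2.2  4.1]
0.585 22.5 38.02 [487.1 363.2  19.5] phi 0.565 8.8 [-8.9 -2.2  6.3]
0.59 22.5 38.42 [487.3 363.4  19.5] phi 0.566 11.0 [-11.   -2.8   7. ]
```

Run:
```python
import cv2,numpy as np
I={k:cv2.imread(f"pics/{k}.png") for k in("g_scene","j_scene","l_scene","n0","n7")}
g=lambda i,r:cv2.cvtColor(i,cv2.COLOR_BGR2GRAY)[r[1]:r[3],r[0]:r[2]].astype(np.float32)
for nm,r in (("block",(296,205,374,266)),("padrod",(254,220,274,242)),("fork",(318,205,338,218))):
    for a in("g_scene","j_scene","l_scene","n0"):
        (sh,resp)=cv2.phaseCorrelate(g(I[a],r),g(I["n7"],r),cv2.createHanningWindow((r[2]-r[0],r[3]-r[1]),cv2.CV_32F)); print(nm,a,np.round(sh,2),round(resp,2))
cv2.imwrite("pics/n7c.png",cv2.resize(I["n7"][180:330,130:330],(800,600)))
```

```text
block g_scene [ 0.09 -0.01] 0.57
block j_scene [0.23 0.23] 1.03
block l_scene [-0.1  -0.03] 1.02
block n0 [-0.08  0.02] 1.02
padrod g_scene [-0.38 -0.05] 0.97
padrod j_scene [-0.06  0.12] 0.97
padrod l_scene [ 0.07 -0.05] 0.97
padrod n0 [-0.14  0.01] 0.99
fork g_scene [0.08 0.46] 0.85
fork j_scene [-0.04  0.4 ] 0.85
fork l_scene [-0.05  0.57] 1.01
fork n0 [-0.18  0.71] 0.99
```

View pics/n7c.png

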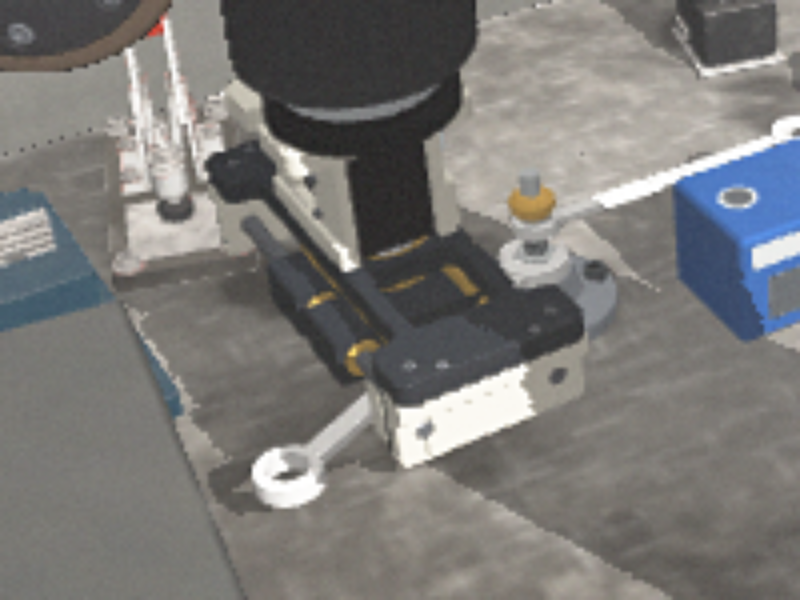

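View pics/n7.png

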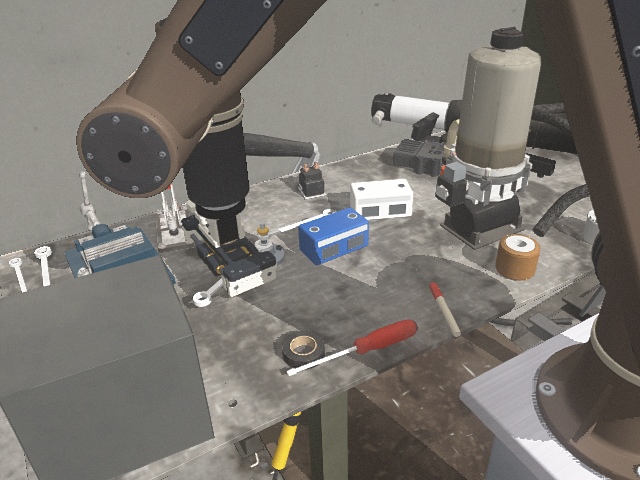

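The resistance is stiff: 9 N over about 1 mm, in open air, with the fork shifting about 0.5 px under load. That points to the stop. One cross-check is to push at a different radius (148 mm) and jaw angle, where an arm obstruction could not give the same angle.

Run:
```python
from h import *
P,Q=pose(TH0-.55,148,40); bot.line_to([P[0],P[1],20],velocity=60,ori=Q)
f0=bot.read_state()["contact_force"]
for ph,b in [(.55,26),(.56,22.5),(.57,22.5),(.58,22.5),(.585,22.5)]:
    th=TH0-ph; p=np.array([np.sin(th),-np.cos(th)])
    P,Q=pose(th,148,b); bot.line_to([P[0],P[1],20],velocity=25,ori=Q)
    bot.pause(0.1); s=bot.read_state(); f=(s["contact_force"]-f0); F=-f[:2]@p
    rel=s["tcp_pos"][:2]-AX; R=np.linalg.norm(rel); phi=TH0-(np.arctan2(rel[1],rel[0])-np.arcsin(22.5/R))
    print(ph,b,round(s["t"],2),s["tcp_pos"].round(1),"phi",phi.round(3),round(F,1),f.round(1))
    if F>8.5: break
P,Q=pose(TH0-.57,130,60); bot.line_to([P[0],P[1],20],velocity=80)
bot.line_to([P[0],P[1],280],velocity=200)
bot.line_to([462,138,260],velocity=250,ori=q(.038)); bot.pause(.1)
st=bot.read_state(); print(st["t"],st["tcp_pos"],st["contact_force"])
for n in ("wrist","scene"): cv2.imwrite(f"pics/o_{n}.png",bot.camera(n)[:,:,::-1])
a=cv2.imread("pics/g_wrist.png");b=cv2.imread("pics/o_wrist.png")
f=lambda i:cv2.resize(i[60:210,100:420],(640,300),interpolation=cv2.INTER_CUBIC)
cv2.imwrite("pics/o.png",np.vstack([f(a),f(b)]))
```

```text
0.55 26 39.95 [470.9 379.8  20. ] phi 0.525 0.8 [-0.6 -0.4 -0.3]
0.56 22.5 40.4 [475.  382.5  19.9] phi 0.559 2.5 [-2.  -1.5  1.1]
0.57 22.5 40.75 [475.4 382.8  19.8] phi 0.562 6.3 [-6.2 -1.9  2.5]
0.58 22.5 41.1 [475.9 383.3  19.7] phi 0.566 9.5 [-8.8 -3.6  3.3]
45.0333 [462.01955258 138.3099773  259.94067234] [ 0.30336508 -0.36183034 -0.52969798]
```

View pics/o.png

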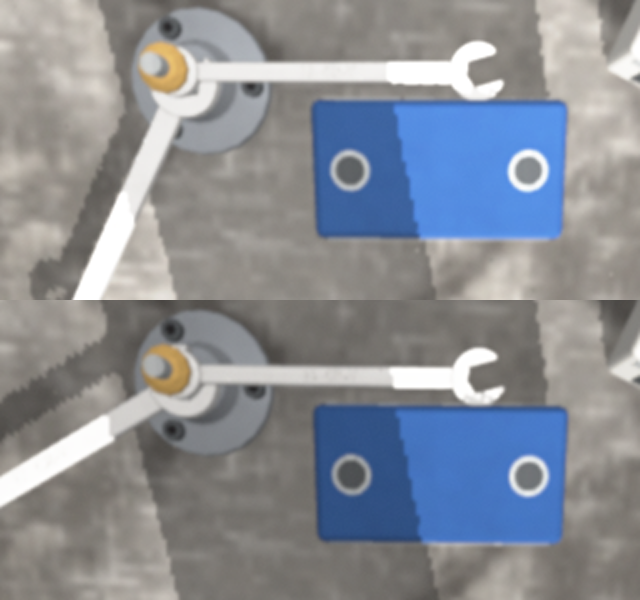

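Same stop angle (0.56 rad) at a different radius and arm pose, so it is the nut's own stop. The block's slight give under load (about 0.6 mm towards -x) also shows torque reaching the screw, which only the stop could transmit. Final position check.

Run:
```python
from h import *
st=bot.read_state()
im=bot.camera("wrist"); m=blue(im); m[:,:200]=0; m[260:]=0
c=max(cv2.findContours(m,0,1)[0],key=cv2.contourArea); b=cv2.boxPoints(cv2.minAreaRect(c))
W=np.array([wonz(p,58,st)[:2] for p in b]); ctr=W.mean(0)
e=W[np.argsort(W[:,0])[2:]]; e=e[np.argsort(e[:,1])]; y=(e[1]-e[0]); L=np.linalg.norm(y); y/=L; x=np.array([y[1],-y[0]])
print("corners",W.round(1).tolist(),"ctr",ctr.round(1),"len",L.round(1))
cv=lambda u,v:(100+u/2,60+v/2)
F=wonz(cv(479,75.5),50,st)[:2]; M=wonz(cv(330,75),50,st)[:2]
for k,P in(("fork",F),("mid-ish",M)): print(k,P,"blockframe",((P-ctr)@x).round(1),((P-ctr)@y).round(1))
Fg=wonz(cv(479,70),50,st)[:2]; print("fork in g",Fg,"pad now",wonz(cv(168,70),62,st))
s=cv2.imread("pics/o_scene.png"); print("scene")
cv2.imwrite("pics/o2.png",s)
```

```text
corners [[557.5, 199.7], [561.8, 84.5], [501.3, 79.6], [496.7, 199.9]] ctr [529.3 140.9] len 115.3
fork [575.4 124.3] blockframe 45.4 -18.3
mid-ish [573.  194.3] blockframe 45.6 51.7
fork in g [577.9 124.4] pad now [571.  266.1  62. ]
scene
```

View pics/o2.png

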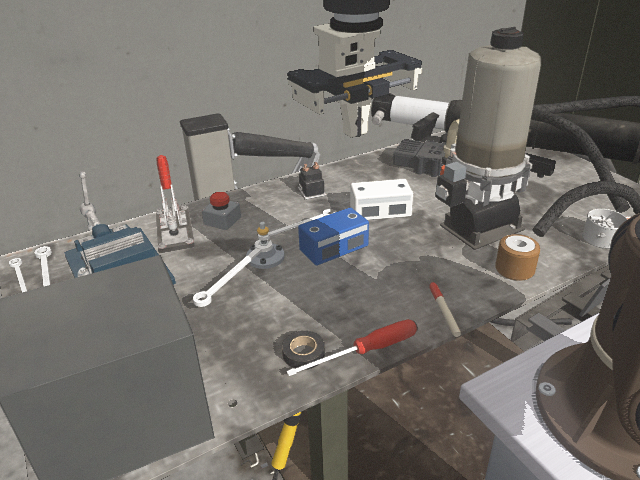

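In the block frame the fork is at (45, -18) mm and the mid-handle at x 46 mm, both inside 32–52. The fork is within about 2.5 mm of its start, the bystanders are in place and the arm is clear, so I'm handing in.

```bash
python3 -c "
from plant import bot
bot.close_job(); print(bot.read_state()['t'])"
```

```text
the job is handed in; nothing more can be done
the job is handed in; nothing more can be done
```

I handed the job in at about 45 s of the 70 s allowed. All checks passed except one: the turn I measured on the nut does not prove it is tight, and I relied on force evidence for that.

**What I did:** I pushed the blue block up with both fingers on its near face, turning it by 0.43 rad until it stood flat against the short spanner's fork. Then, with closed fingers, I swept the long spanner clockwise until it stopped, and moved the arm clear.

**Last checks:**
- **Block:** in the block's frame the fork sits at x ≈ 45 mm, y ≈ -18 mm, and a point on the handle at x ≈ 46 mm. The allowed range for x is 32–52 mm. The block is upright.
- **Screw:** the end of the short spanner is about 1–2.5 mm from its start, against a limit of 10 mm. The block gave about 0.6–2.5 mm under the tightening load, depending on the view.
- **Nut:** it stopped hard, with about 9 N over 1 mm of travel, at the same angle for pushes at two different radii. The load also reached the block, which only the nut's stop could pass on.
- **Bystanders:** the contactor, stop button and tape roll look unmoved in the last scene picture. The arm was clear, with nothing but noise in the force reading.

**What disagreed:** the cameras put the long spanner's turn at only 0.56–0.57 rad, not 0.65. If that really was the stop, the nut started near 0.08 rad. I could not confirm that starting angle directly; if it was 0, the nut is just short of the required 0.58 rad.

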